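# Seat a transmitting tube with the toggle clamp, then hold the loupe over it at focus

## Robot

A 7-joint arm with a two-finger parallel gripper is mounted at the origin on the work surface. World frame = base frame: x ahead of the robot, y to its left, z up, the work surface at z = 0. Lengths are in m, angles in rad, forces in N, time in s.
With the tool pointing down it reaches from about 0.425 to 1.025 m from the base axis. Payload 9.4 kg.
Tool frame: the origin (TCP) lies at the very end of the fingers, on their centre line; the grasp point (between the pads) lies 19 mm behind it; z points along the fingers, x is the direction in which the jaws open and shut, and the axes are right-handed (so a half turn about z gives the same grasp; the last joint's range is limited). The gripper opens to 85 mm and grips with 20 to 120 N. Pads are 22 mm wide; open, the fingers measure 114 mm over their backs; the gripper's body (76 mm by 85 mm) begins 54 mm behind the grasp point. The pads swing forward as they close: fully open they stand 13 mm farther back than shut.
Start: joints at [-1.211, 0.599, -0.003, 1.599, 0.002, 0.943, -0.08], TCP at [0.307, 0.657, 0.231] pointing down, gripper open.
Joint ranges: [-2.57, 2.57], [-0.35, 1.97], [-1.29, 1.29], [0.11, 2.56], [-1.05, 4.19], [0.11, 1.86], [-2.63, 2.63]. Speed limits (rad/s): [2.22, 2.22, 3.01, 3.01, 3.14, 3.14, 3.14].

## Interface

Orientations are given as a rotation vector (axis times angle).
In Python, from plant import get_obs, get_image, camera_model, hand_in, find_in, cut_out, pinpoint gives the robot as it stands. The module is installed in compiled form; this text tells all that it offers.
- The arm moves only by the tool apply_moves, never from a script. Its argument "plan" is a list of rows, each an object of numbers: "x", "y", "z": the shift along the world's x, y, z in m; "turn": the turn about the world's z in rad. In form: [{"x": .., "y": .., "z": .., "turn": ..}, ...]. A call has 1 to 10 rows; each row shifts and turns the commanded pose from where the row before left it; what a row does not reach is not made up. A row lasts 1/8 s, in which the tool goes at most 62.5 mm and 10.7 degrees, less where a joint would pass 70% of its speed; a pose out of reach is approached as far as the arm can. A call with a gripper value outside its range is refused whole. "gripper" is the opening in per cent of the stroke, from 0 (shut) to 100 (fully open), set as the call begins (left out, the last holds). The fingers move at their own pace and stop on an object; "force" is the grip in N (left out, the last holds). Time passes only in rows, so rows that do not move let the fingers close. It gives the time, the measured TCP pose, the force and the opening at its end, in the units of the state.
- get_obs(): the state, without advancing time (a new reading comes with each control period).
- get_image(name): name is "side" or "top"; returns (picture, depth): 420x560x3 uint8, red, green, blue; 420x560 float32, m along the optical axis (not along the pixel's ray), 0 where there is no reading.
- camera_model(name): a dict with "camera_matrix" (3x3 intrinsics, pixels), "dist_coeffs" ([k1, k2, p1, p2, k3] as OpenCV has them; the pictures are not rectified), "extrinsics" (4x4, takes a point from camera to world coordinates). Camera axes: x right, y down, z forward; pixel columns grow to the right and rows downward; lengths in m; the calibration is good to about 2 mm. A picture is of the moment at which its call begins. camera_model takes no time and is no camera call.
- hand_in(): hands the job in, once; it reports no verdict.
Trained networks look in the newest picture that a camera, given by its name, has taken for a name from the list of things; names that differ only in an ending like _2 or _b are one class to them, and where a whole thing is asked for, a point or a joint stands for the part that bears it (a point fixed in the world has none). Each returns a list of dicts, best first, with "confidence" (0 to 1); they miss things now and then, are a little off and sometimes report something else, mostly with a low value. They report only what shows in the picture. A call takes as long as a camera call. They do not tell look-alikes from the thing itself.
- find_in(label, camera): "uv" ([column, row] in pixels, amid what is visible of it).
- cut_out(label, camera): "pixels" (420x560 bool, what is visible of it) and "uv" ([column, row] in pixels, amid what is visible of it).
- pinpoint(label, camera): "uv" ([column, row] in pixels: a listed point, or the origin of a listed thing).
The state is a dict: "clock": time; "joint_pos": joint angles; "joint_vel": joint speeds; "effort": joint torques, N m; "tool_pos": TCP position; "tcp_rot": TCP orientation; "ft_force": force on the tool from outside, world axes, zero at the start; "ft_torque": the same for the moment, N m; "width": finger opening in m.
Only numpy, scipy, OpenCV 4.12 (cv2) and the standard library are available. Lean on these libraries where they do the work, as an engineer would, in place of code of your own. Each camera call takes 0.05 s, during which the arm holds its last target. There are 200 camera calls.

## Task

Swing the red-knobbed toggle clamp over centre onto the ceramic tube and press until the tube is fully home in its nest, then swing the clamp all the way back so the top of the tube is clear. Then take the loupe by its handle and hold it level, centred over the tube, with its lens at the height of the yellow focus mark on the gauge post, and finish there, still holding it steady in the air. Keep your fingers and the loupe off the tube, leave the yellow mark where it is set, and do not disturb the other things on the counter.

Things in the scene. Friction and masses are not known exactly. Their poses are not given: they have to be found in the camera images.
- nest: Check nest fixed to the counter: aluminium plate 145 x 160 x 12 mm (-60 to +85 mm in its x, -62 to +98 mm in y), dark round cup (64 mm outside, 47 inside, rim 34 mm above the counter) holding the tube, toggle clamp to its +y, gauge post to its +x. Origin on the counter under the cup's axis; z up, x along the clamp's hinge, y from cup to clamp; -x faces the robot within 0.3 rad.
- nest_axis (a point): On the cup's axis at the height of its fixed floor, 18 mm above the counter: the centre of the tube's underside when fully home.
- seat (a joint): Brass carrier disc in the cup under the tube; metres pressed down: 0 = tube 6 mm proud, 0.006 = tube fully home on the cup's floor. About 6 N of friction; it stays where pushed and does not spring back. The clamp's own weight is too weak to press it down.
- clamp (a joint): Angle of the clamp's one-piece arm, rad: 0 = open (pressing arm upright, leaning 10 deg away from the tube; handle pointing away, 10 deg below level), 1.745 = closed, pressing arm level, foot on the fully home tube, handle upright; the foot meets the proud tube at 1.66. Over centre at about 0.95: its weight (up to 0.12 N m) carries it to the nearer end, where it stays. Pressing home takes some 3 to 5 N at the knob.
- clamp_ball (a point): Centre of the red ball knob, 26 mm diameter, on the clamp's 10 mm handle rod, 110 mm from the hinge. It circles in the nest's y-z plane: open it is 178 mm from the cup's axis and 73 mm above the counter, closed 70 mm from the axis and 202 mm up. Pinched from above along the hinge direction (nest x), it turns, and slides a little, between the fingers.
- clamp_pivot (a point): The clamp's hinge axis (along nest x), 70 mm from the cup's axis in nest +y, 92 mm above the counter; the bracket around it is 34 mm wide, 30 mm deep and 104 mm high. The pressing arm is 18 mm wide and 82 mm long; upright it reaches 173 mm above the counter.
- tube: Squat white ceramic transmitting tube with brass bands, 43 mm diameter, 58 mm high, about 170 g, standing loose in the cup. Origin at the centre of its underside, z up. Its top is 82 mm above the counter while proud, 76 mm when home.
- focus (a point): Where the centre of the lens must be held: on the cup's axis, at the middle height of the yellow mark. The mark is a yellow collar (22 mm diameter, 10 mm high, small pointer towards the tube) on the gauge post (10 mm diameter, 190 mm high) standing 66 mm from the cup's axis in nest +x. It is set anew each time, its middle 130 to 160 mm above the counter.
- loupe: Loupe lying upright on the counter, 130 g: black round barrel 64 mm diameter, 32 mm high, with a clear lens, and a straight flat-sided olive handle along its -x, 18 mm wide, 14 to 32 mm above the underside, 30 to 124 mm from the lens axis, then a brass pommel 20 mm diameter, 32 mm high. Origin at the centre of the barrel's underside, z up; the handle points to the robot within 0.5 rad.
- lens (a point): Centre of the lens: on the barrel's axis, half way up it, 16 mm above the loupe's underside.
- grip (a point): A good place to grip the handle: on its centre line 70 mm from the lens axis (loupe -x), 23 mm above the underside.
- amber_tube: Bystander: amber glass tube standing on its black base, 35 mm diameter, 86 mm high. Origin at the centre of its underside.
- socket_wrench: Bystander: steel socket wrench lying on the counter, 173 mm long, handle 14 mm wide, head with socket 42 mm high. Origin on the counter under the middle of the handle, x towards the head. (A heavy green parts box, 200 mm high, about x 0.75, y -0.5, and an olive tester, 150 mm high, about x 0.8, y 0.53, stand fixed farther out to the sides.)
There are look-alikes about, which are no part of the job. Of the things shaped like the loupe, the black one is meant.

How it is judged:
By the outcome, as a careful person would: the job done as asked, in the order asked, and still so for the second after the job is handed in, while the arm keeps its last pose, push and grip.
It also fails if it takes over 64 s, if anything falls off the work surface, if the arm or the gripper's body presses on something with over 40 N, if the wrist force passes 120 N, or if a joint passes its speed limit or range.

## Working session

There is one attempt and no reset: what is moved stays moved. The work goes in short steps, Python scripts to look and compute and a tool call to move; the robot and the scene stay as the last step left them, time stands still between calls to the robot, and variables do not carry over. Pictures are saved under pics/ and viewed, about 8 in all and at most 12, crops included, and the job is handed in when it is done.

Besides the shell and the picture viewer there is one more tool, called after "Emit:" as a command line: name --argument value ..., lists and objects as JSON in quotes. apply_moves: Moves the arm, as the interface text tells. Its arguments: {"type":"object","properties":{"plan":{"type":"array"},"gripper":{"type":"number"},"force":{"type":"number"}},"required":["plan"]}

```bash
mkdir -p pics
cat > h.py <<'E'
import numpy as np, cv2
from plant import *
def ray(cam,uv):
    m=camera_model(cam);K=np.array(m["camera_matrix"],float);d=np.array(m["dist_coeffs"],float);T=np.array(m["extrinsics"],float)
    p=cv2.undistortPoints(np.array([[uv]],float),K,d)[0,0]
    return T[:3,3],T[:3,:3]@np.array([p[0],p[1],1.])
def at_z(cam,uv,z):
    o,r=ray(cam,uv);return o+r*(z-o[2])/r[2]
def tri(a,b):  # two (cam,uv)
    o1,r1=ray(*a);o2,r2=ray(*b);r1/=np.linalg.norm(r1);r2/=np.linalg.norm(r2)
    s=np.linalg.lstsq(np.c_[r1,-r2],o2-o1,rcond=None)[0]
    p,q=o1+s[0]*r1,o2+s[1]*r2
    return (p+q)/2,np.linalg.norm(p-q)
def proj(cam,P):
    m=camera_model(cam);T=np.linalg.inv(np.array(m["extrinsics"],float))
    return cv2.projectPoints(np.atleast_2d(np.array(P,float)),cv2.Rodrigues(T[:3,:3])[0],T[:3,3],np.array(m["camera_matrix"],float),np.array(m["dist_coeffs"],float))[0][:,0]
def dep(cam,uv,D):
    o,r=ray(cam,uv);u,v=int(round(uv[0])),int(round(uv[1]));w=D[v-1:v+2,u-1:u+2];w=w[w>0]
    return o+r*np.median(w) if len(w) else None
E
cat > a.py <<'E'
from h import *
np.set_printoptions(precision=4,suppress=True)
o=get_obs();print(o["clock"],o["tool_pos"],o["tcp_rot"],o["width"],o["ft_force"])
for c in("side","top"):
    im,D=get_image(c);cv2.imwrite(f"pics/{c}0.png",im[:,:,::-1]);np.save(f"{c}0.npy",D)
    print(c,"cam at",camera_model(c)["extrinsics"])
    for l in("nest_axis","clamp_ball","clamp_pivot","tube","focus","loupe","lens","grip","amber_tube","socket_wrench"):
        print(l,[(np.round(r["uv"],1),round(r["confidence"],2)) for r in pinpoint(l,c)[:4]])
E
python3 a.py
```

```text
0.0 [0.3065 0.6565 0.2304] [ 2.6491  1.687  -0.0019] 0.08578332812031349 [ 0.1383 -0.9389 -0.2273]
side cam at [[ 0.8699 -0.2403  0.4306  0.2462]
 [-0.4928 -0.4578  0.74   -0.5531]
 [ 0.0193 -0.856  -0.5167  0.4646]
 [ 0.      0.      0.      1.    ]]
nest_axis [(array([273.2, 221. ]), 0.89)]
clamp_ball [(array([220.9, 168.2]), 0.93)]
clamp_pivot [(array([251.4, 181.3]), 0.69)]
tube [(array([270.6, 214.6]), 0.74)]
focus []
loupe [(array([326.2, 339.8]), 0.89), (array([220.4, 275.8]), 0.87), (array([453.3, 341.4]), 0.77), (array([252.8, 181.1]), 0.65)]
lens [(array([329.5, 335. ]), 0.97), (array([457.5, 337.8]), 0.81), (array([217.2, 269.9]), 0.6), (array([162.4, 251.3]), 0.3)]
grip [(array([426.2, 299.7]), 0.9), (array([286.3, 342.4]), 0.65), (array([214.2, 295. ]), 0.55)]
amber_tube [(array([383.1, 252.9]), 0.67)]
socket_wrench [(array([161.7, 249.4]), 0.9)]
top cam at [[ 0.0036 -0.9972  0.0746  0.516 ]
 [-0.9995 -0.0012  0.0316 -0.0463]
 [-0.0314 -0.0747 -0.9967  1.0511]
 [ 0.      0.      0.      1.    ]]
nest_axis [(array([241.4, 215.7]), 0.85)]
clamp_ball [(array([163.5, 239.6]), 0.58)]
clamp_pivot [(array([208.6, 223.8]), 0.89)]
tube [(array([240.5, 219.7]), 0.89)]
focus []
loupe [(array([414.9, 178.8]), 0.98), (array([287.5, 288.3]), 0.83), (array([377.7, 252.7]), 0.55)]
lens [(array([379.5, 250.7]), 0.9), (array([416.6, 179.4]), 0.84), (array([289.9, 289.8]), 0.75), (array([230.4, 315. ]), 0.18)]
grip [(array([389.4, 176.5]), 0.92), (array([377.2, 279.9]), 0.82), (array([314. , 306.8]), 0.68)]
amber_tube [(array([323.6, 157.2]), 0.75)]
socket_wrench [(array([227. , 314.2]), 0.62)]
```

```bash
python3 -c "
import cv2,numpy as np
for c in('side','top'):
    i=cv2.imread(f'pics/{c}0.png');cv2.imwrite(f'pics/{c}0b.png',cv2.resize(i,(784,588),interpolation=3))"
```

```text
(no output)
```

View pics/side0b.png

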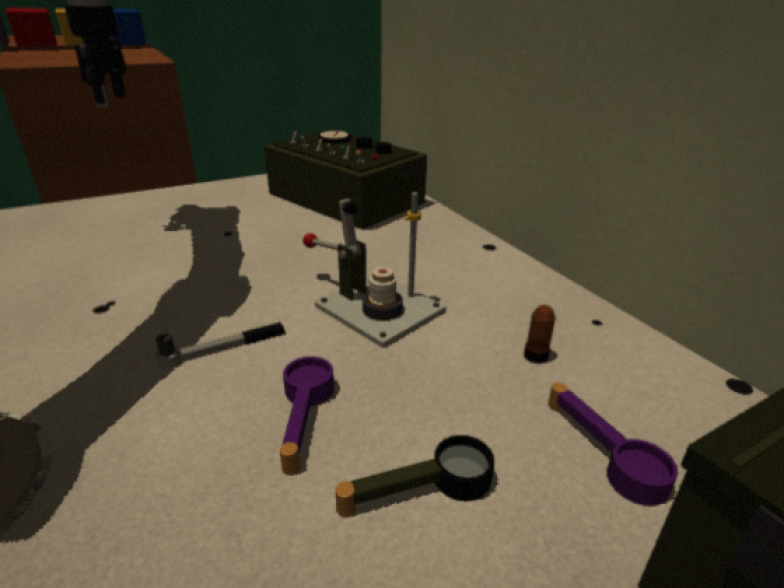

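View pics/top0b.png

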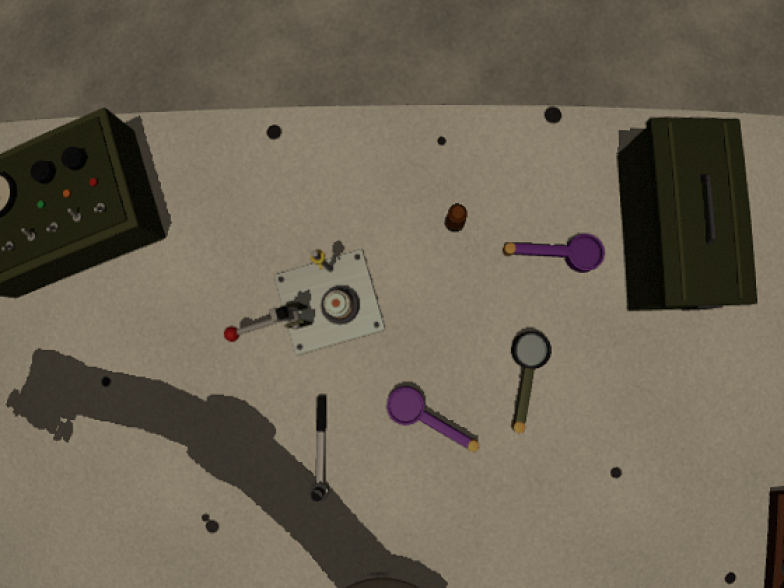

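Side view (native pixels): the black loupe's barrel is at about (331,333), with purple look-alikes at (220,270) and (457,337). The red knob is at (221,171) and the yellow collar at (295,154). Top view: the black loupe is at (379,250), with purple ones at (290,289) and (417,180). The clear-lensed black one with the olive handle is the one meant.

```bash
cat > b.py <<'E'
from h import *
np.set_printoptions(precision=4,suppress=True)
s={c:cv2.imread(f"pics/{c}0.png") for c in("side","top")}
def blob(c,lo,hi,box):
    h=cv2.cvtColor(s[c],cv2.COLOR_BGR2HSV);m=cv2.inRange(h,lo,hi);k=np.zeros_like(m);x0,y0,x1,y1=box;k[y0:y1,x0:x1]=m[y0:y1,x0:x1]
    v,u=np.nonzero(k);return [u.mean(),v.mean()],len(u),(u.min(),u.max(),v.min(),v.max())
rs=blob("side",(0,150,60),(8,255,255),(205,155,240,185));rt=blob("top",(0,150,60),(8,255,255),(150,225,180,250))
ys=blob("side",(18,120,80),(35,255,255),(280,140,310,165));yt=blob("top",(18,120,60),(35,255,255),(215,170,240,200))
print("red",rs,rt,tri(("side",rs[0]),("top",rt[0])))
print("yel",ys,yt,tri(("side",ys[0]),("top",yt[0])))
P={"nest_axis":((273.2,221),(241.4,215.7)),"tube":((270.6,214.6),(240.5,219.7)),"pivot":((251.4,181.3),(208.6,223.8)),
"lens":((329.5,335),(379.5,250.7)),"loupe":((326.2,339.8),(377.7,252.7)),"grip":((286.3,342.4),(377.2,279.9))}
for k,(a,b) in P.items(): print(k,tri(("side",a),("top",b)))
D=np.load("top0.npy")
print("tubetop",dep("top",(242,217),D))
print("barrel@z.032",at_z("top",(379.5,249.5),.032))
# crop
i=s["side"];cv2.imwrite("pics/crop1.png",np.hstack([cv2.resize(i[130:240,200:340],(420,330),interpolation=2),cv2.resize(s["top"][225:315,345:435],(330,330),interpolation=2)]))
E
python3 b.py
```

```text
red ([np.float64(220.22727272727272), np.float64(169.8409090909091)], 44, (np.int64(217), np.int64(225), np.int64(167), np.int64(173))) ([np.float64(164.45205479452054), np.float64(238.43835616438355)], 73, (np.int64(160), np.int64(169), np.int64(234), np.int64(243))) (array([0.5346, 0.2432, 0.0788]), np.float64(0.0022396526679990896))
yel ([np.float64(294.1020408163265), np.float64(153.3877551020408)], 49, (np.int64(289), np.int64(300), np.int64(150), np.int64(157))) ([np.float64(227.4655172413793), np.float64(184.77586206896552)], 58, (np.int64(222), np.int64(231), np.int64(178), np.int64(191))) (array([0.6454, 0.0888, 0.157 ]), np.float64(0.0010492341358853488))
nest_axis (array([0.591 , 0.077 , 0.0097]), np.float64(0.0034184278823056464))
tube (array([0.5817, 0.0758, 0.0297]), np.float64(0.00015219053910652504))
pivot (array([0.5682, 0.1408, 0.0857]), np.float64(0.001200852964616383))
lens (array([ 0.5089, -0.2511,  0.016 ]), np.float64(0.001733032904365937))
loupe (array([ 0.5046, -0.249 ,  0.0059]), np.float64(0.0005840616115424027))
grip (array([ 0.4403, -0.2421,  0.0295]), np.float64(0.0038637337677220936))
tubetop [0.5843 0.0663 0.0822]
barrel@z.032 [ 0.5125 -0.2484  0.032 ]
```

View pics/crop1.png

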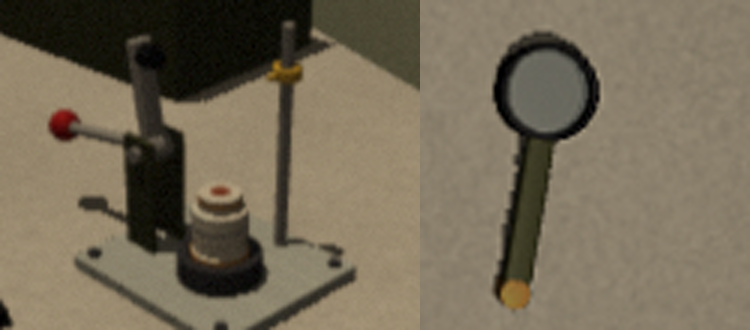

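Crop: the clamp is open with the red knob to the left, the tube is proud in the dark cup, the collar is high on the post, and the black loupe is confirmed (clear lens, olive handle, brass pommel). Next I fit the nest and loupe poses.

```bash
cat > c.py <<'E'
from h import *
from scipy.optimize import least_squares
np.set_printoptions(precision=4,suppress=True)
D={c:np.load(f"{c}0.npy") for c in("side","top")};S={c:cv2.imread(f"pics/{c}0.png") for c in D}
# cloud from top
def cloud(c,box):
    x0,y0,x1,y1=box;u,v=np.meshgrid(np.arange(x0,x1),np.arange(y0,y1));u=u.ravel();v=v.ravel()
    m=camera_model(c);T=np.array(m["extrinsics"]);p=cv2.undistortPoints(np.c_[u,v].astype(float)[:,None],np.array(m["camera_matrix"],float),np.array(m["dist_coeffs"],float))[:,0]
    z=D[c][v,u];k=z>0;return (np.c_[p*z[:,None],z][k]@T[:3,:3].T+T[:3,3]),np.c_[u,v][k]
C,uv=cloud("top",(185,165,285,265))
g=C[np.abs(C[:,:2]-[.72,.05]).max(1)<.03];print("ground z",np.median(C[C[:,2]<.006,2]))
# plate by colour: grey-ish low saturation
hs=cv2.cvtColor(S["top"],cv2.COLOR_BGR2HSV);px=hs[uv[:,1],uv[:,0]]
k=(px[:,1]<45)&(px[:,2]>95)
m=np.zeros((420,560),np.uint8);m[uv[k,1],uv[k,0]]=255
m=cv2.morphologyEx(m,cv2.MORPH_OPEN,np.ones((3,3)));n,lab,st,_=cv2.connectedComponentsWithStats(m);j=1+np.argmax(st[1:,4]);v,u=np.nonzero(lab==j)
P=np.array([at_z("top",(a,b),.012)[:2] for a,b in zip(u,v)])
r=cv2.minAreaRect((P*1000).astype(np.float32));print("plate",len(u),r,cv2.boxPoints(r))
# fit nest pose from ball, collar
obs=[("side",(220.2,169.8),(0,.178,.073)),("top",(164.45,238.4),(0,.178,.073)),("side",(294.1,153.4),"c"),("top",(227.0,184.8),"c")]
tt=[k for k in range(len(C)) if abs(C[k,2]-.082)<.004 and np.hypot(*(C[k,:2]-[.585,.068]))<.025]
print("tubetop",len(tt),C[tt].mean(0))
cup=[k for k in range(len(C)) if abs(C[k,2]-.034)<.003 and np.hypot(*(C[k,:2]-[.585,.068]))<.045]
print("cup rim",len(cup),C[cup].mean(0))
def W(q,p):
    c,s=np.cos(q[2]),np.sin(q[2]);return [q[0]+c*p[0]-s*p[1],q[1]+s*p[0]+c*p[1],p[2]]
def f(q): return np.concatenate([proj(c,W(q,(.066,0,q[3]) if p=="c" else p))[0]-z for c,z,p in obs])
s=least_squares(f,[.585,.068,.28,.157]);print("fit",s.x,s.fun)
# collar profile along post in side
h=cv2.cvtColor(S["side"],cv2.COLOR_BGR2HSV)
for y in range(146,161): print(y,[tuple(map(int,h[y,x])) for x in (292,294,296)],end=";")
print()
for z in(.13,.14,.15,.155,.16,.165): print(z,proj("side",W(s.x,(.066,0,z)))[0])
# loupe
dx=[("lens top rim",at_z("top",(379.5,249.5),.032)),("pommel",at_z("top",(371,305.5),.032))]
for a in dx: print(a)
for l in("loupe",):
    for c in("side","top"):
        get_image(c)
        for r in cut_out(l,c):
            v,u=np.nonzero(r["pixels"])
            if S[c][v,u].mean(0)[1]>0: print(c,np.round(r["uv"]),round(r["confidence"],2),len(u),S[c][v,u].mean(0),(u.min(),u.max(),v.min(),v.max()))
E
python3 c.py
```

```text
ground z -0.0011424029796109902
plate 2647 ((593.4381713867188, 93.068359375), (144.1048583984375, 158.57382202148438), 16.31974220275879) [[502.0094 148.9141]
 [546.5682  -3.2705]
 [684.8669  37.2226]
 [640.3081 189.4072]]
tubetop 153 [0.5855 0.0723 0.0811]
cup rim 219 [0.5838 0.0699 0.0332]
fit [0.5817 0.0735 0.2605 0.1563] [ 0.7837  1.8091 -0.4251  0.001  -0.1315  0.0293 -0.4061  0.2063]
146 [(30, 105, 17), (13, 64, 48), (15, 65, 47)];147 [(27, 134, 19), (16, 77, 50), (23, 64, 48)];148 [(27, 175, 16), (16, 71, 47), (13, 52, 44)];149 [(21, 135, 36), (21, 63, 53), (15, 74, 48)];150 [(19, 188, 103), (20, 100, 56), (17, 51, 45)];151 [(19, 196, 146), (18, 90, 62), (16, 91, 42)];152 [(20, 195, 161), (19, 151, 81), (21, 143, 68)];153 [(21, 206, 129), (19, 190, 114), (20, 190, 114)];154 [(19, 204, 106), (20, 208, 103), (20, 204, 106)];155 [(19, 218, 83), (19, 199, 86), (18, 198, 80)];156 [(20, 174, 72), (20, 211, 76), (19, 202, 72)];157 [(20, 102, 107), (19, 182, 63), (20, 174, 63)];158 [(20, 82, 134), (18, 111, 53), (22, 119, 47)];159 [(20, 71, 144), (19, 60, 47), (15, 81, 44)];160 [(19,
[... 155 characters left out ...]
 151.8005]
0.165 [294.1122 149.5797]
('lens top rim', array([ 0.5125, -0.2484,  0.032 ]))
('pommel', array([ 0.383 , -0.2281,  0.032 ]))
side [313. 340.] 0.6 2954 [25.8663 37.7424 42.1435] (np.int64(240), np.int64(352), np.int64(311), np.int64(368))
side [450. 330.] 0.56 2766 [47.1847 21.5177 50.1656] (np.int64(391), np.int64(483), np.int64(274), np.int64(361))
top [375. 255.] 0.86 965 [52.9876 66.143  69.0943] (np.int64(365), np.int64(392), np.int64(236), np.int64(307))
top [415. 179.] 0.79 1018 [68.0324 35.8468 70.1601] (np.int64(359), np.int64(431), np.int64(166), np.int64(194))
top [296. 293.] 0.63 862 [83.7923 47.2958 85.5371] (np.int64(276), np.int64(341), np.int64(276), np.int64(320))
```

Emit:
apply_moves --plan '[{"x": 0.0254, "y": -0.0459, "turn": -0.095}, {"x": 0.0254, "y": -0.0459, "turn": -0.095}, {"x": 0.0254, "y": -0.0459, "turn": -0.095}, {"x": 0.0254, "y": -0.0459, "turn": -0.095}, {"x": 0.0254, "y": -0.0459, "turn": -0.095}, {"x": 0.0254, "y": -0.0459, "turn": -0.095}, {"x": 0.0254, "y": -0.0459, "turn": -0.095}, {"x": 0.0254, "y": -0.0459, "turn": -0.095}, {"x": 0.0258, "y": -0.0459, "turn": -0.095, "z": -0.04}, {"z": -0.04}]' --gripper 85 --force 30

```text
invalid input at $.plan[0]: expected keys x, y, z, turn
```

Emit:
apply_moves --plan '[{"x": 0.0254, "y": -0.0459, "z": 0, "turn": -0.095}, {"x": 0.0254, "y": -0.0459, "z": 0, "turn": -0.095}, {"x": 0.0254, "y": -0.0459, "z": 0, "turn": -0.095}, {"x": 0.0254, "y": -0.0459, "z": 0, "turn": -0.095}, {"x": 0.0254, "y": -0.0459, "z": 0, "turn": -0.095}, {"x": 0.0254, "y": -0.0459, "z": 0, "turn": -0.095}, {"x": 0.0254, "y": -0.0459, "z": 0, "turn": -0.095}, {"x": 0.0254, "y": -0.0459, "z": 0, "turn": -0.095}, {"x": 0.0258, "y": -0.0459, "z": -0.04, "turn": -0.095}, {"x": 0, "y": 0, "z": -0.04, "turn": 0}]' --gripper 85 --force 30

```text
clock: 2.55
tool_pos: [0.537, 0.2421, 0.1536]
tcp_rot: [3.112, 0.425, 0.005]
ft_force: [-0.5, 2.0, -0.3]
width: 0.0728
```

Emit:
apply_moves --plan '[{"x": 0, "y": 0, "z": -0.04, "turn": 0}, {"x": 0, "y": 0, "z": -0.035, "turn": 0}, {"x": 0, "y": 0, "z": -0.022, "turn": 0}, {"x": 0, "y": 0, "z": 0, "turn": 0}]'

```text
clock: 3.05
tool_pos: [0.5336, 0.2459, 0.0551]
tcp_rot: [3.11, 0.437, -0.004]
ft_force: [0.8, -0.3, 0.4]
width: 0.0727
```

Run:
```python
from h import *
a,_=get_image("side");b,_=get_image("top");print(get_obs()["tool_pos"])
cv2.imwrite("pics/g1.png",np.hstack([cv2.resize(a[110:230,170:290],(390,390),interpolation=2),cv2.resize(b[190:290,120:220],(390,390),interpolation=2)])[:,:,::-1])
```

```text
[0.53462729 0.24642739 0.05699502]
```

View pics/g1.png

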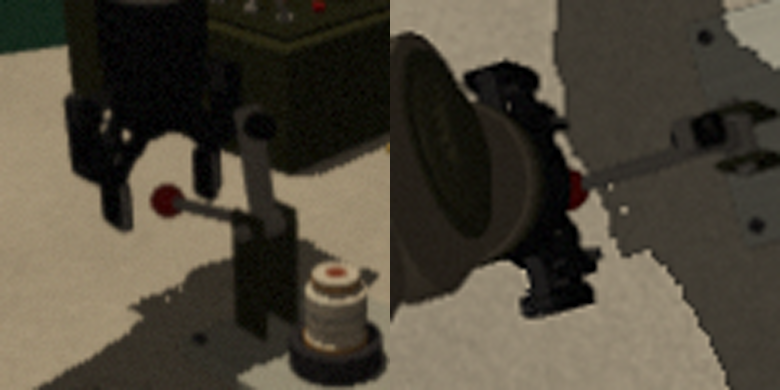

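Picture: fingers straddle the red knob, roughly centred. Closing.

Emit:
apply_moves --plan '[{"x": 0, "y": 0, "z": 0, "turn": 0}, {"x": 0, "y": 0, "z": 0, "turn": 0}, {"x": 0, "y": 0, "z": 0, "turn": 0}, {"x": 0, "y": 0, "z": 0, "turn": 0}, {"x": 0, "y": 0, "z": 0, "turn": 0}, {"x": 0, "y": 0, "z": 0, "turn": 0}]' --gripper 0 --force 30

```text
clock: 3.9
tool_pos: [0.5357, 0.2469, 0.0575]
tcp_rot: [-3.11, -0.437, -0.005]
ft_force: [1.7, 1.7, 6.8]
width: 0.0241
```

Run:
```python
from h import *
o=get_obs();print(o)
t=.28;y=np.array([-np.sin(t),np.cos(t)])
e=np.radians(-10);prev=None
# rows: arc from -10 to 90 deg
for n in(12,14):
  a=np.linspace(e,np.pi/2,n+1);r=.11*np.cos(a);z=.11*np.sin(a)
  for d,dz in zip(np.diff(r),np.diff(z)): print(np.round([*(d*y),dz],4).tolist())
```

```text
{'clock': 3.9, 'joint_pos': array([-0.62587282,  0.68387814,  0.14611811,  2.04997949, -0.22727551,
        0.41932428, -0.02547256]), 'joint_vel': array([ 0.00031809, -0.00250864, -0.00156188,  0.0019282 ,  0.00022954,
       -0.00081298, -0.00114534]), 'effort': array([-1.81605848e-01, -6.57405066e+01,  3.73166397e+00, -9.91981119e+00,
        3.45704633e-03,  7.81025514e-01,  5.99628780e-03]), 'tool_pos': array([0.53570623, 0.24693377, 0.05745093]), 'tcp_rot': array([-3.11014539, -0.43661022, -0.00488445]), 'ft_force': array([1.71666046, 1.67922331, 6.82815333]), 'ft_torque': array([ 0.12573127, -0.52696146, -0.00133228]), 'width': 0.02411650119265197}
[-0.0004, 0.0016, 0.0159]
[0.0002, -0.0007, 0.016]
[0.0008, -0.0029, 0.0157]
[0.0015, -0.005, 0.0151]
[0.002, -0.0071, 0.0142]
[0.0026, -0.009, 0.013]
[0.0031, -0.0107, 0.0115]
[0.0035, -0.0122, 0.0097]
[0.0039, -0.0134, 0.0078]
[0.0041, -0.0144, 0.0057]
[0.0043, -0.015, 0.0035]
[0.0044, -0.0153, 0.0012]
[-0.0004, 0.0015, 0.0136]
[0.0, -0.0002, 0.0137]
[0.0005, -0.0018, 0.0136]
[0.001, -0.0034, 0.0132]
[0.0014, -0.005, 0.0127]
[0.0019, -0.0064, 0.012]
[0.0022, -0.0078, 0.011]
[0.0026, -0.0091, 0.0099]
[0.0029, -0.0102, 0.0087]
[0.0032, -0.0112, 0.0073]
[0.0034, -0.0119, 0.0058]
[0.0036, -0.0125, 0.0042]
[0.0037, -0.0129, 0.0025]
[0.0038, -0.0131, 0.0009]
```

Emit:
apply_moves --plan '[{"x": -0.0004, "y": 0.0016, "z": 0.0159, "turn": 0}, {"x": 0.0002, "y": -0.0007, "z": 0.016, "turn": 0}, {"x": 0.0008, "y": -0.0029, "z": 0.0157, "turn": 0}, {"x": 0.0015, "y": -0.005, "z": 0.0151, "turn": 0}, {"x": 0.002, "y": -0.0071, "z": 0.0142, "turn": 0}, {"x": 0.0026, "y": -0.009, "z": 0.013, "turn": 0}]'

```text
clock: 4.65
tool_pos: [0.5424, 0.2236, 0.1474]
tcp_rot: [-3.11, -0.437, -0.005]
ft_force: [6.5, 0.6, -3.8]
width: 0.0238
```

Emit:
apply_moves --plan '[{"x": 0.0031, "y": -0.0107, "z": 0.0115, "turn": 0}, {"x": 0.0035, "y": -0.0122, "z": 0.0097, "turn": 0}, {"x": 0.0039, "y": -0.0134, "z": 0.0078, "turn": 0}, {"x": 0.0041, "y": -0.0144, "z": 0.0057, "turn": 0}]'

```text
clock: 5.15
tool_pos: [0.5572, 0.1731, 0.1823]
tcp_rot: [-3.11, -0.437, -0.006]
ft_force: [6.8, 2.2, -2.6]
width: 0.0239
```

```bash
cat > look.py <<'E'
import sys
from h import *
n=sys.argv[1]
o=get_obs();print(o["clock"],o["tool_pos"],o["ft_force"],o["width"])
a,_=get_image("side");b,_=get_image("top")
x0,y0,x1,y1=map(int,sys.argv[2:6]);X0,Y0,X1,Y1=map(int,sys.argv[6:10])
cv2.imwrite(f"pics/{n}.png",np.hstack([cv2.resize(a[y0:y1,x0:x1],(390,390),interpolation=2),cv2.resize(b[Y0:Y1,X0:X1],(390,390),interpolation=2)])[:,:,::-1])
cv2.imwrite(f"pics/{n}_side.png",a[:,:,::-1]);cv2.imwrite(f"pics/{n}_top.png",b[:,:,::-1])
for c in("side",): print([(r["uv"],r["confidence"]) for r in pinpoint("clamp_ball",c)[:2]])
E
python3 look.py g2 210 90 340 220 180 165 280 265
```

```text
5.15 [0.55718439 0.17314416 0.18227664] [ 6.82558717  2.18470923 -2.6289535 ] 0.023857411089418037
[([329.2, 334.4], 0.59), ([239.0, 131.0], 0.56)]
```

View pics/g2.png

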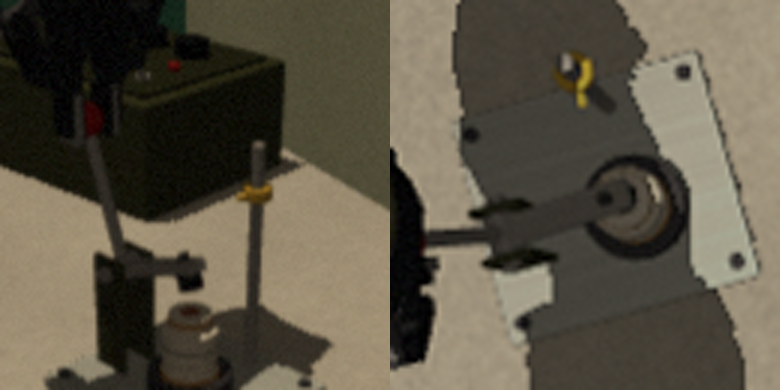

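Picture: the knob is held, the pressing arm is nearly level, and the foot is just above the tube. I continue in small steps.

Emit:
apply_moves --plan '[{"x": 0.0021, "y": -0.0075, "z": 0.002, "turn": 0}, {"x": 0.0021, "y": -0.0075, "z": 0.0015, "turn": 0}, {"x": 0.0011, "y": -0.0038, "z": 0.0005, "turn": 0}]'

```text
clock: 5.68
tool_pos: [0.5625, 0.1548, 0.186]
tcp_rot: [-3.11, -0.437, -0.006]
ft_force: [5.9, 2.4, 4.5]
width: 0.0237
```

Emit:
apply_moves --plan '[{"x": 0.0011, "y": -0.0038, "z": 0.0005, "turn": 0}, {"x": 0.0011, "y": -0.0038, "z": 0.0002, "turn": 0}, {"x": 0, "y": 0, "z": 0, "turn": 0}]'

```text
clock: 6.05
tool_pos: [0.5648, 0.1471, 0.1867]
tcp_rot: [-3.11, -0.437, -0.006]
ft_force: [5.0, 2.5, 3.7]
width: 0.0239
```

Emit:
apply_moves --plan '[{"x": 0.0006, "y": -0.0019, "z": 0, "turn": 0}, {"x": 0.0006, "y": -0.0019, "z": 0, "turn": 0}, {"x": 0, "y": 0, "z": 0, "turn": 0}]'

```text
clock: 6.42
tool_pos: [0.5658, 0.1438, 0.1867]
tcp_rot: [-3.11, -0.437, -0.006]
ft_force: [5.7, 2.4, 4.2]
width: 0.0237
```

Emit:
apply_moves --plan '[{"x": 0.0006, "y": -0.0019, "z": 0, "turn": 0}, {"x": 0.0003, "y": -0.001, "z": 0, "turn": 0}, {"x": 0, "y": 0, "z": 0, "turn": 0}]'

```text
clock: 6.8
tool_pos: [0.5666, 0.1409, 0.1867]
tcp_rot: [-3.11, -0.438, -0.006]
ft_force: [5.5, 3.1, 4.7]
width: 0.0237
```

Emit:
apply_moves --plan '[{"x": 0.0006, "y": -0.0019, "z": 0, "turn": 0}, {"x": 0.0003, "y": -0.001, "z": 0, "turn": 0}, {"x": 0, "y": 0, "z": 0, "turn": 0}]'

```text
clock: 7.18
tool_pos: [0.5675, 0.138, 0.1867]
tcp_rot: [-3.11, -0.438, -0.006]
ft_force: [4.7, 1.9, 4.4]
width: 0.0235
```

Emit:
apply_moves --plan '[{"x": 0.0006, "y": -0.0019, "z": 0, "turn": 0}, {"x": 0.0003, "y": -0.001, "z": 0, "turn": 0}, {"x": 0, "y": 0, "z": 0, "turn": 0}]'

```text
clock: 7.55
tool_pos: [0.5682, 0.1357, 0.1866]
tcp_rot: [-3.109, -0.439, -0.005]
ft_force: [5.1, 4.2, 4.4]
width: 0.024
```

```bash
python3 look.py g3 210 90 340 220 180 165 280 265
```

```text
7.55 [0.56819971 0.13566478 0.18661617] [5.1192376  4.24272569 4.41794358] 0.02397714463630668
[([245.6, 131.6], 0.83)]
```

View pics/g3.png

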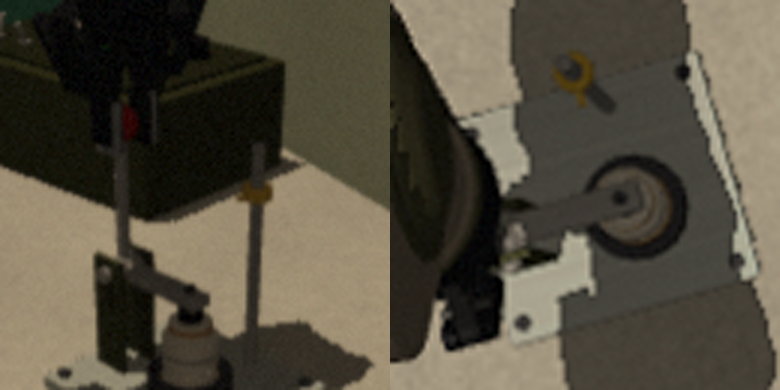

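Emit:
apply_moves --plan '[{"x": 0.0006, "y": -0.0019, "z": 0, "turn": 0}, {"x": 0.0006, "y": -0.0019, "z": 0, "turn": 0}, {"x": 0, "y": 0, "z": 0, "turn": 0}]'

```text
clock: 8.07
tool_pos: [0.5683, 0.1353, 0.1866]
tcp_rot: [-3.105, -0.442, -0.003]
ft_force: [0.8, 14.6, 5.2]
width: 0.0239
```

Emit:
apply_moves --plan '[{"x": 0.0006, "y": -0.0019, "z": 0, "turn": 0}, {"x": 0.0006, "y": -0.0019, "z": 0, "turn": 0}, {"x": 0, "y": 0, "z": 0, "turn": 0}]'

```text
clock: 8.45
tool_pos: [0.5686, 0.1343, 0.1864]
tcp_rot: [-3.102, -0.446, -0.002]
ft_force: [-2.9, 22.6, 5.8]
width: 0.0237
```

Force climbed to about 22 N with no further motion, so that is the hard stop. Now I reverse along the arc.

Emit:
apply_moves --plan '[{"x": -0.003, "y": 0.0101, "z": 0, "turn": 0}, {"x": -0.003, "y": 0.01, "z": 0, "turn": 0}, {"x": -0.0033, "y": 0.0114, "z": -0.0012, "turn": 0}, {"x": -0.0042, "y": 0.015, "z": -0.0035, "turn": 0}, {"x": -0.0041, "y": 0.0144, "z": -0.0057, "turn": 0}, {"x": -0.0039, "y": 0.0134, "z": -0.0078, "turn": 0}, {"x": -0.0035, "y": 0.0122, "z": -0.0097, "turn": 0}, {"x": -0.0031, "y": 0.0107, "z": -0.0115, "turn": 0}, {"x": -0.0026, "y": 0.009, "z": -0.013, "turn": 0}, {"x": -0.002, "y": 0.0071, "z": -0.0142, "turn": 0}]'

```text
clock: 9.7
tool_pos: [0.5375, 0.2406, 0.1191]
tcp_rot: [-3.11, -0.438, -0.004]
ft_force: [5.9, 0.3, -0.3]
width: 0.0236
```

Emit:
apply_moves --plan '[{"x": -0.0015, "y": 0.005, "z": -0.0151, "turn": 0}, {"x": -0.0008, "y": 0.0029, "z": -0.0157, "turn": 0}, {"x": -0.0002, "y": 0.0007, "z": -0.016, "turn": 0}, {"x": 0.0004, "y": -0.0016, "z": -0.0159, "turn": 0}, {"x": 0, "y": 0, "z": 0, "turn": 0}]'

```text
clock: 10.32
tool_pos: [0.5354, 0.2479, 0.0559]
tcp_rot: [-3.11, -0.438, -0.003]
ft_force: [4.8, 3.6, -1.9]
width: 0.0235
```

Emit:
apply_moves --plan '[{"x": 0, "y": 0, "z": 0, "turn": 0}, {"x": 0, "y": 0, "z": 0, "turn": 0}, {"x": 0, "y": 0, "z": 0, "turn": 0}, {"x": 0, "y": 0, "z": 0, "turn": 0}, {"x": 0, "y": 0, "z": 0.02, "turn": 0}, {"x": 0, "y": 0, "z": 0.04, "turn": 0}, {"x": 0, "y": 0, "z": 0.06, "turn": 0}, {"x": -0.02, "y": 0, "z": 0.055, "turn": 0}, {"x": -0.04, "y": 0, "z": 0.03, "turn": 0}, {"x": -0.05, "y": -0.02, "z": 0, "turn": 0}]' --gripper 85

```text
clock: 11.58
tool_pos: [0.4248, 0.2277, 0.2636]
tcp_rot: [-3.108, -0.438, -0.007]
ft_force: [0.7, -0.1, -0.5]
width: 0.0726
```

```bash
python3 look.py g4 200 110 330 240 150 165 280 295
python3 - <<'E'
from h import *
_,D=get_image("top")
for u,v in((241,217),(243,216),(240,218),(244,219),(238,216)): print(dep("top",(u,v),D), dep("top",(u,v),np.load("top0.npy")))
E
```

```text
11.575 [0.42478258 0.22765905 0.26358764] [ 0.66024865 -0.05492278 -0.50785512] 0.0726247262028736
[([221.4, 169.7], 0.81)]
[0.58469369 0.06925362 0.07601631] [0.5843444  0.06866576 0.08097551]
[0.58695397 0.06478434 0.07590595] [0.5865796  0.06419795 0.08105235]
[0.58242981 0.07145755 0.07623351] [0.58211331 0.07089623 0.08087923]
[0.5802723  0.0625545  0.07514581] [0.57982849 0.06180245 0.08188646]
[0.58692972 0.07603567 0.07603295] [0.58660117 0.07546874 0.08055046]
```

View pics/g4.png

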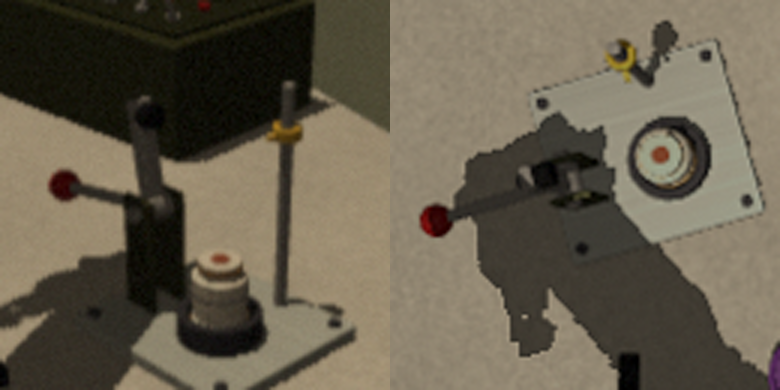

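Picture: the clamp is fully back, the tube sits lower, and the yellow mark is unchanged. I check the tube height more carefully, with several frames averaged against the plate and ground as reference.

Run:
```python
from h import *
def hts(D):
    m=camera_model("top");T=np.array(m["extrinsics"]);u,v=np.meshgrid(np.arange(190,290),np.arange(170,270));u=u.ravel();v=v.ravel()
    p=cv2.undistortPoints(np.c_[u,v].astype(float)[:,None],np.array(m["camera_matrix"],float),np.array(m["dist_coeffs"],float))[:,0]
    z=D[v,u];C=np.c_[p*z[:,None],z]@T[:3,:3].T+T[:3,3]
    r=np.hypot(C[:,0]-.585,C[:,1]-.070);k=C[:,2]
    top=k[(r<.012)&(k>.05)]
    n=C[:,:2]-[.585,.071];yx=n@[.961,.276];yy=n@[-.276,.961]
    pl=k[(abs(yx)<.05)&(yy>-.055)&(yy<-.04)];rim=k[(r>.025)&(r<.030)&(abs(k-.034)<.006)]
    return np.array([np.median(top),top.mean(),np.median(pl),np.median(rim),len(top)])
print(hts(np.load("top0.npy")))
print(np.mean([hts(get_image("top")[1]) for _ in range(5)],0))
a=cv2.imread("pics/side0.png");b=cv2.imread("pics/g4_side.png")
# vertical shift of tube top in side view
t=cv2.cvtColor(a,6)[185:205,262:284];R=cv2.matchTemplate(cv2.cvtColor(b,6)[180:215,262:284],t,cv2.TM_CCOEFF_NORMED)[:,0]
i=R.argmax();d=i+.5*(R[i-1]-R[i+1])/(R[i-1]-2*R[i]+R[i+1])-5;print("shift px",d,R.max(),"6mm px",proj("side",[[.585,.071,.076],[.585,.071,.082]]))
```

```text
[8.11584837e-02 8.11998520e-02 1.09158121e-02 3.28001737e-02
 8.90000000e+01]
[7.51593132e-02 7.51140603e-02 1.10631653e-02 3.28658047e-02
 8.98000000e+01]
shift px 2.5515629947185516 0.82759356 6mm px [[273.06697441 196.75339085]
 [273.08460072 194.27453969]]
```

The tube dropped 6.0 mm against an unchanged plate and rim, so it is home. Next is the loupe.

Emit:
apply_moves --plan '[{"x": 0.002, "y": -0.046, "z": 0, "turn": 0.126}, {"x": 0.002, "y": -0.046, "z": 0, "turn": 0.126}, {"x": 0.002, "y": -0.046, "z": 0, "turn": 0.126}, {"x": 0.002, "y": -0.046, "z": 0, "turn": 0.126}, {"x": 0.002, "y": -0.046, "z": 0, "turn": 0.126}, {"x": 0.002, "y": -0.046, "z": 0, "turn": 0.126}, {"x": 0.002, "y": -0.046, "z": -0.02, "turn": 0.126}, {"x": 0.002, "y": -0.046, "z": -0.03, "turn": 0.126}, {"x": 0.001, "y": -0.046, "z": -0.04, "turn": 0.128}, {"x": 0, "y": -0.046, "z": -0.04, "turn": 0}]'

```text
clock: 13.28
tool_pos: [0.4422, -0.2356, 0.1299]
tcp_rot: [2.385, 2.044, 0.001]
ft_force: [0.8, -0.0, 0.1]
width: 0.0728
```

Run:
```python
from h import *
o=get_obs();print(o["tool_pos"],o["tcp_rot"],o["joint_pos"])
r=[]
for c in("side","top"):
    get_image(c)
    for l in("lens","grip"): print(c,l,[(np.round(x["uv"],1),round(x["confidence"],2)) for x in pinpoint(l,c)[:4]])
```

```text
[ 0.44222706 -0.23558644  0.12986375] [2.38544368e+00 2.04365625e+00 8.25945739e-04] [ 0.29247797  0.49331533  0.11725973  2.20482549 -0.12863664  0.44893017
  1.92860276]
side lens [(array([331.2, 335.1]), 0.79), (array([456.7, 336.1]), 0.75), (array([220.8, 271.1]), 0.74)]
side grip [(array([423.1, 301. ]), 0.83), (array([215.7, 295.9]), 0.79), (array([287.2, 344.4]), 0.68)]
top lens [(array([289.6, 288.2]), 0.94), (array([380.6, 253.4]), 0.87), (array([417.1, 180.6]), 0.81)]
top grip [(array([377.4, 278.4]), 0.88), (array([388.7, 175.7]), 0.68)]
```

Emit:
apply_moves --plan '[{"x": 0, "y": -0.0025, "z": -0.04, "turn": 0}, {"x": 0, "y": 0, "z": -0.04, "turn": 0}, {"x": 0, "y": 0, "z": -0.025, "turn": 0}, {"x": 0, "y": 0, "z": -0.012, "turn": 0}, {"x": 0, "y": 0, "z": 0, "turn": 0}]'

```text
clock: 14.2
tool_pos: [0.4421, -0.2354, 0.0148]
tcp_rot: [-2.386, -2.043, -0.0]
ft_force: [0.7, 0.6, 0.1]
width: 0.0726
```

```bash
python3 look.py g5 225 265 375 415 330 220 430 320
```

```text
14.2 [ 0.44205472 -0.23543077  0.0147702 ] [0.68669361 0.60509603 0.05266722] 0.07258595867265803
[([221.5, 172.5], 0.62)]
```

View pics/g5.png

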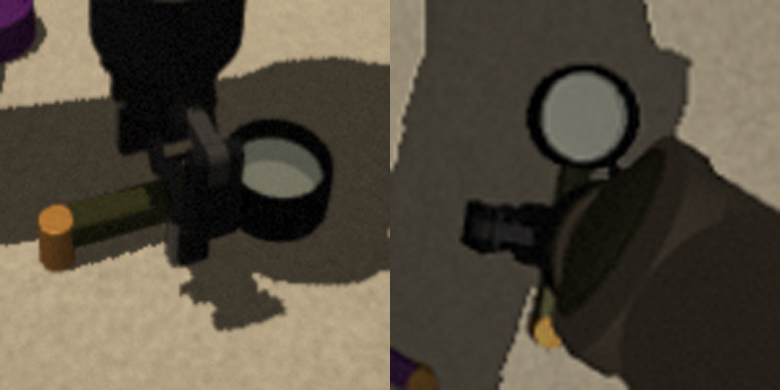

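Picture: the fingers straddle the olive handle at about its middle. I lower a little and grip.

Emit:
apply_moves --plan '[{"x": 0, "y": -0.002, "z": -0.007, "turn": 0}, {"x": 0, "y": 0, "z": 0, "turn": 0}]'

```text
clock: 14.6
tool_pos: [0.4417, -0.2384, 0.0075]
tcp_rot: [2.388, 2.041, 0.0]
ft_force: [-0.2, 0.3, 0.5]
width: 0.0724
```

Emit:
apply_moves --plan '[{"x": 0, "y": 0, "z": 0, "turn": 0}, {"x": 0, "y": 0, "z": 0, "turn": 0}, {"x": 0, "y": 0, "z": 0, "turn": 0}, {"x": 0, "y": 0, "z": 0, "turn": 0}, {"x": 0, "y": 0, "z": 0, "turn": 0}, {"x": 0, "y": 0, "z": 0, "turn": 0}, {"x": 0, "y": 0, "z": 0, "turn": 0}]' --gripper 0 --force 80

```text
clock: 15.48
tool_pos: [0.4416, -0.2381, 0.0077]
tcp_rot: [2.387, 2.042, 0.0]
ft_force: [-1.0, 0.4, 5.1]
width: 0.0166
```

Emit:
apply_moves --plan '[{"x": 0, "y": 0, "z": 0.01, "turn": 0}, {"x": 0, "y": 0, "z": 0.02, "turn": 0}, {"x": 0, "y": 0, "z": 0.03, "turn": 0}, {"x": 0, "y": 0, "z": 0.04, "turn": 0}, {"x": 0, "y": 0, "z": 0.04, "turn": 0}, {"x": 0, "y": 0, "z": 0.02, "turn": 0}, {"x": 0, "y": 0, "z": 0, "turn": 0}]'

```text
clock: 16.35
tool_pos: [0.4422, -0.2383, 0.1692]
tcp_rot: [2.385, 2.04, 0.003]
ft_force: [0.1, -0.0, -0.7]
width: 0.0165
```

Emit:
apply_moves --plan '[{"x": 0.005, "y": 0.018, "z": 0, "turn": 0.03}, {"x": 0.009, "y": 0.034, "z": 0, "turn": 0.05}, {"x": 0.009, "y": 0.034, "z": 0, "turn": 0.05}, {"x": 0.009, "y": 0.034, "z": 0, "turn": 0.05}, {"x": 0.009, "y": 0.034, "z": 0, "turn": 0.05}, {"x": 0.009, "y": 0.034, "z": 0, "turn": 0.05}, {"x": 0.009, "y": 0.034, "z": 0, "turn": 0.05}, {"x": 0.009, "y": 0.034, "z": 0, "turn": 0.05}, {"x": 0.005, "y": 0.02, "z": 0, "turn": 0.04}, {"x": 0.003, "y": 0.014, "z": 0, "turn": 0.015}]'

```text
clock: 17.6
tool_pos: [0.5172, 0.053, 0.1667]
tcp_rot: [-1.887, -2.51, 0.002]
ft_force: [-0.3, -0.7, 0.1]
width: 0.0165
```

```bash
cat > m.py <<'E'
from h import *
import sys
np.set_printoptions(precision=4,suppress=True)
o=get_obs();print(o["clock"],o["tool_pos"],o["tcp_rot"],o["width"],o["ft_force"])
n=sys.argv[1];U={}
for c in("side","top"):
    im,D=get_image(c);cv2.imwrite(f"pics/{n}_{c}.png",im[:,:,::-1]);np.save(f"{n}_{c}.npy",D)
    r=pinpoint("lens",c);U[c]=r
    print(c,[(np.round(x["uv"],1),round(x["confidence"],2)) for x in r],"focus",[(np.round(x["uv"],1),round(x["confidence"],2)) for x in pinpoint("focus",c)],"tip",proj(c,o["tool_pos"]),"expect",proj(c,[.5855,.0715,.1563]))
E
python3 m.py h1
python3 - <<'E'
import cv2,numpy as np
a=cv2.imread('pics/h1_side.png')[90:240,190:340];b=cv2.imread('pics/h1_top.png')[150:280,180:310]
cv2.imwrite('pics/h1.png',np.hstack([cv2.resize(x,(399,399),interpolation=2) for x in(a,b)]))
E
```

```text
17.6 [0.5172 0.053  0.1667] [-1.8874 -2.5101  0.0017] 0.0164540508210659 [-0.2714 -0.654   0.1473]
side [(array([217.1, 272.1]), 0.96), (array([457.3, 334.5]), 0.76), (array([273.8, 153.7]), 0.56)] focus [] tip [[246.3635 166.7313]] expect [[273.413  161.7662]]
top [(array([289.4, 289. ]), 0.83), (array([416.3, 179.8]), 0.65)] focus [] tip [[243.4436 247.1619]] expect [[235.3487 213.8608]]
```

View pics/h1.png

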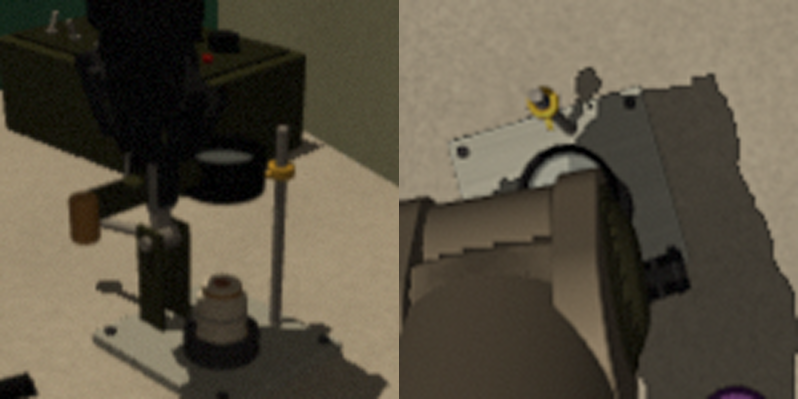

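```bash
cat > k.py <<'E'
from h import *
import sys
from scipy.optimize import least_squares
np.set_printoptions(precision=4,suppress=True)
n=sys.argv[1]
def cl(c):
    D=np.load(f"{n}_{c}.npy");I=cv2.imread(f"pics/{n}_{c}.png");v,u=np.nonzero(D>0);m=camera_model(c);T=np.array(m["extrinsics"])
    p=cv2.undistortPoints(np.c_[u,v].astype(float)[:,None],np.array(m["camera_matrix"],float),np.array(m["dist_coeffs"],float))[:,0];z=D[v,u]
    return np.c_[p*z[:,None],z]@T[:3,:3].T+T[:3,3],np.c_[u,v],I[v,u].astype(int)
L=np.array([.585,.072]);yaw=.28;X=np.array([np.cos(yaw),np.sin(yaw)]);Y=np.array([-X[1],X[0]])
for c in("side","top"):
    C,uv,I=cl(c);q=C[:,:2]-L;a=q@X;b=q@Y
    k=(np.hypot(a,b)<.045)&(C[:,2]>.11)&(C[:,2]<.22)&(a>-.034)
    P=np.c_[a,b,C[:,2]][k];print(c,k.sum(),P.min(0),P.max(0))
    # wall points: brightness dark & not lens
    dark=I[k].max(1)<40;W=P[dark];print(" dark",dark.sum())
    if c=="side":
        def f(x): # cylinder side wall, vertical
            return np.hypot(W[:,0]-x[0],W[:,1]-x[1])-.032
        s=least_squares(f,[0,0],loss="soft_l1",f_scale=.002);print(" cyl centre(nest)",s.x,"rms",np.sqrt(np.mean(s.fun**2)))
        g=abs(f(s.x))<.003;print(" wall z range",np.percentile(W[g,2],[1,3,50,97,99]))
    else:
        t=P[dark];print(" rim z",np.percentile(t[:,2],[5,25,50,75,95]));t=t[(abs(t[:,2]-np.median(t[:,2]))<.006)]
        A=np.c_[t[:,0],t[:,1],np.ones(len(t))];print(" rim plane",np.linalg.lstsq(A,t[:,2],rcond=None)[0])
        r=np.hypot(t[:,0],t[:,1]);print(" r range",np.percentile(r,[2,50,98]),"max a",np.percentile(t[:,0],99.5))
    ly=(cv2.cvtColor(I[None].astype(np.uint8),40)[0]);yk=(ly[:,0]>16)&(ly[:,0]<30)&(ly[:,1]>120)&(np.hypot(a-.066,b)<.02)&(C[:,2]>.1)&(C[:,2]<.19)
    print(" collar",yk.sum(),np.c_[a,b,C[:,2]][yk].mean(0),np.percentile(C[yk,2],[3,50,97]))
E
python3 k.py h1
```

```text
side 643 [-0.0339 -0.0323  0.1599] [0.03   0.027  0.1928]
 dark 561
 cyl centre(nest) [-0.0009  0.001 ] rms 0.0025184630090348725
 wall z range [0.1615 0.1621 0.1785 0.1918 0.1923]
 collar 65 [ 0.062  -0.0031  0.157 ] [0.1508 0.1578 0.1613]
top 268 [-0.0124 -0.0335  0.1611] [0.0312 0.0277 0.1941]
 dark 116
 rim z [0.1756 0.1877 0.1892 0.1905 0.1918]
 rim plane [ 0.0205 -0.0219  0.189 ]
 r range [0.0257 0.0295 0.0329] max a 0.03054912547766815
 collar 57 [ 0.0631 -0.0009  0.1563] [0.1425 0.1572 0.1618]
```

Emit:
apply_moves --plan '[{"x": 0, "y": 0, "z": -0.006, "turn": 0}, {"x": 0, "y": 0, "z": -0.008, "turn": 0}, {"x": 0, "y": 0, "z": -0.0055, "turn": 0}, {"x": 0, "y": 0, "z": 0, "turn": 0}, {"x": 0, "y": 0, "z": 0, "turn": 0}]'

```text
clock: 18.52
tool_pos: [0.5176, 0.0519, 0.1479]
tcp_rot: [-1.891, -2.509, 0.0]
ft_force: [0.1, 0.1, -0.8]
width: 0.0165
```

```bash
cat >> k.py <<'E'
C,uv,I=cl("side");q=C[:,:2]-L;a=q@X;b=q@Y
for nm,z0,z1,R in(("cup",.015,.030,.032),("tube",.040,.055,.0215)):
    W=np.c_[a,b,C[:,2]][(np.hypot(a,b)<R+.012)&(C[:,2]>z0)&(C[:,2]<z1)&(np.hypot(a,b)>R-.012)]
    s=least_squares(lambda x:np.hypot(W[:,0]-x[0],W[:,1]-x[1])-R,[0,0],loss="soft_l1",f_scale=.001);print(nm,len(W),s.x,np.median(abs(s.fun)))
E
python3 m.py h2; python3 k.py h2
```

```text
18.525 [0.5176 0.0519 0.1479] [-1.8907 -2.5089  0.    ] 0.016513622732245964 [ 0.086   0.0728 -0.839 ]
side [(array([458.2, 336.9]), 0.93), (array([275.8, 166.5]), 0.8), (array([219.8, 269. ]), 0.62)] focus [] tip [[247.1394 175.8976]] expect [[273.413  161.7662]]
top [(array([241.9, 216.9]), 0.73), (array([233.5, 216.5]), 0.71), (array([292.6, 287.5]), 0.64), (array([419. , 177.2]), 0.61)] focus [] tip [[245.0048 246.9481]] expect [[235.3487 213.8608]]
side 613 [-0.0339 -0.0341  0.1411] [0.0315 0.0258 0.1741]
 dark 509
 cyl centre(nest) [-0.001  -0.0002] rms 0.0023624106089327776
 wall z range [0.1433 0.1436 0.161  0.1733 0.1736]
 collar 65 [ 0.0622 -0.0029  0.1569] [0.1509 0.1574 0.1609]
top 274 [-0.0127 -0.0335  0.1439] [0.032  0.0271 0.175 ]
 dark 104
 rim z [0.1578 0.1691 0.1706 0.1716 0.1736]
 rim plane [ 0.0007 -0.0211  0.1707]
 r range [0.0259 0.0297 0.033 ] max a 0.03064040219423176
 collar 56 [ 0.0632 -0.001   0.1564] [0.1412 0.1571 0.1619]
cup 169 [0.002 0.002] 0.000673515202990263
tube 105 [0.0025 0.0023] 0.0006084941311193526
```

Emit:
apply_moves --plan '[{"x": 0.0017, "y": 0.0031, "z": 0, "turn": 0}, {"x": 0, "y": 0, "z": 0, "turn": 0}, {"x": 0, "y": 0, "z": 0, "turn": 0}, {"x": 0, "y": 0, "z": 0, "turn": 0}]'

```text
clock: 19.32
tool_pos: [0.5193, 0.0549, 0.148]
tcp_rot: [1.891, 2.509, -0.0]
ft_force: [0.7, -0.3, -1.8]
width: 0.0167
```

```bash
python3 m.py h3; python3 k.py h3
python3 - <<'E'
from h import *
t=np.linspace(0,2*np.pi,200);f=4
out=[]
for c,(x0,y0,x1,y1) in(("side",(235,125,335,245)),("top",(195,160,295,280))):
    im=cv2.resize(cv2.imread(f"pics/h3_{c}.png")[y0:y1,x0:x1],None,fx=f,fy=f,interpolation=cv2.INTER_CUBIC);im=np.clip(im*1.6,0,255).astype(np.uint8)
    A=np.array([.586,.0725]);X=np.array([np.cos(.28),np.sin(.28)])
    for ctr,r,zs,col in((A,.032,(.1405,.1725),(0,255,0)),(A,.032,(.034,),(255,0,255)),(A+.066*X,.011,(.1515,.1615),(255,255,0))):
        for z in zs:
            p=proj(c,np.c_[ctr[0]+r*np.cos(t),ctr[1]+r*np.sin(t),0*t+z]);p=((p+.5-[x0,y0])*f).astype(int);cv2.polylines(im,[p[:,None]],True,col,1)
    out.append(im)
cv2.imwrite("pics/h3.png",np.hstack(out))
E
```

```text
19.325 [0.5193 0.0549 0.148 ] [ 1.8907  2.5089 -0.0001] 0.016745748358201078 [ 0.6849 -0.3159 -1.773 ]
side [(array([456.2, 334.8]), 0.69), (array([217.2, 269.1]), 0.68), (array([274.4, 162.1]), 0.66)] focus [] tip [[247.2306 175.1102]] expect [[273.413  161.7662]]
top [(array([232.7, 216.2]), 0.82), (array([418. , 177.5]), 0.68), (array([288.9, 290. ]), 0.61)] focus [(array([206.2, 224.1]), 0.52)] tip [[243.5425 246.1594]] expect [[235.3487 213.8608]]
side 627 [-0.0339 -0.0318  0.1413] [0.0345 0.0289 0.1742]
 dark 517
 cyl centre(nest) [0.0012 0.0023] rms 0.0025313365340341094
 wall z range [0.1436 0.1442 0.1607 0.1733 0.1735]
 collar 64 [ 0.0619 -0.0031  0.1569] [0.1507 0.1573 0.1612]
top 260 [-0.0092 -0.0309  0.142 ] [0.0341 0.0305 0.1749]
 dark 108
 rim z [0.1516 0.1683 0.1701 0.1715 0.173 ]
 rim plane [ 0.0157 -0.014   0.1699]
 r range [0.0275 0.0306 0.0336] max a 0.033209887462643424
 collar 57 [ 0.0631 -0.0008  0.1569] [0.1403 0.1578 0.1663]
cup 170 [0.0019 0.0018] 0.0006811407704702711
tube 105 [0.0023 0.0024] 0.0008022240498876711
```

View pics/h3.png

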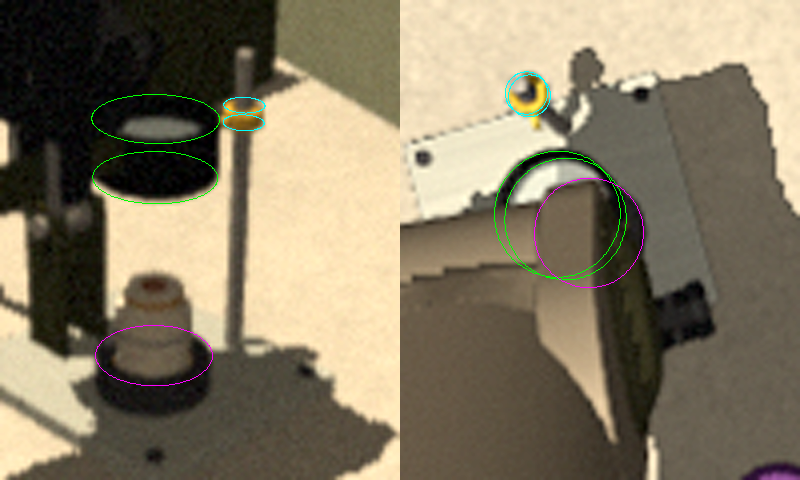

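Overlay: the barrel and collar outlines match the models (barrel at about (274,162), collar at about (295,153) in the side view), and the loupe is level and clear of the tube. One numeric check of the barrel's bottom edge against the collar's edges in the same side image remains.

Run:
```python
from h import *
from scipy.optimize import least_squares
im=np.mean([get_image("side")[0].astype(float) for _ in range(4)],0)
t=np.linspace(0,2*np.pi,2000);A=np.array([.5865,.0735]);X=np.array([.961,.276])
def edge(ctr,r,z,low):
    p=proj("side",np.c_[ctr[0]+r*np.cos(t),ctr[1]+r*np.sin(t),0*t+z]);return lambda u:(np.max if low else np.min)(p[np.abs(p[:,0]-u)<.4][:,1])
g=im.sum(2);obs=[]
for u in range(264,287):
    c=g[165:182,u];d=np.diff(c);i=d.argmax();lo,hi=c[max(i-3,0):i].min(),c[i+2:i+5].mean();h=(lo+hi)/2
    j=next(k for k in range(max(i-3,0),len(c)-1) if c[k]<=h<c[k+1]);obs.append((u,165+j+(h-c[j])/(c[j+1]-c[j])))
for z in(.138,.140,.142,.144): 
    e=edge(A,.032,z,True);print("barrel bottom",z,np.median([v-e(u) for u,v in obs]))
Yl=im[...,0]-im[...,2] # red-blue
c=A+.066*X
print(proj("side",[*c,.156]))
for u in(290,291,292,293,294,295,296,297,298,299):print(u,np.round(Yl[146:162,u]).astype(int),np.round(g[146:162,u]).astype(int))
for z in(.150,.151,.152): print("bot",z,[round(edge(c,.011,z,True)(u),2) for u in(291,294,297)], "top",z+.01,[round(edge(c,.011,z+.01,False)(u),2) for u in(291,294,297)])
```

```text
barrel bottom 0.138 -1.9316014107403134
barrel bottom 0.14 -1.0186806393047902
barrel bottom 0.142 -0.11130823282823599
barrel bottom 0.144 0.8078917862698347
[[295.45416073 153.00999357]]
290 [ 9  8  8 10 18 34 39 42 72 69 44 38 38 40 39 40] [ 32  37  34  37  81 135 154 157 244 214 154 285 356 364 365 369]
291 [  7   8   5  16  58 104 112  92 102  90  53  44  43  42  43  43] [ 32  25  39  72 175 268 286 231 271 230 186 322 393 400 406 404]
292 [  8   7  10  23  77 115 128 107  88  70  50  45  42  41  41  42] [ 36  37  42  90 215 292 318 266 210 170 154 273 364 391 388 386]
293 [  9  10  10  18  56  71  94 102  86  71  63  42  29  25  22  21] [ 72  73  86 122 192 216 248 255 204 166 159 191 216 228 208 196]
294 [12 13 12 15 22 27 50 88 86 70 64 46 23 13 13 12] [136 135 132 140 156 164 198 236 204 163 153 148 138 130 121 120]
295 [13 13 12 13 13 15 38 87 84 66 60 46 22 11 10 10] [141 144 143 139 138 144 174 242 220 153 145 135 122 116 116 119]
296 [12 12 12 12 11 14 39 88 87 63 58 44 24 12 12 13] [125 121 127 124 128 131 168 238 210 154 139 136 126 121 125 132]
297 [10 11 12 10 14 20 58 94 86 61 57 46 29 22 21 24] [113 118 112 114 123 124 190 237 204 150 130 159 186 194 197 216]
298 [  8  11  13  17  33  49 100 105  76  58  51  46  42  40  39  40] [ 70 108 119 133 168 164 248 263 173 128 138 218 323 367 370 378]
299 [10 13 16 18 38 51 99 96 62 52 46 43 42 42 42 42] [ 70 119 136 154 244 234 263 235 150 126 166 309 395 408 404 401]
bot 0.15 [np.float64(156.8), np.float64(157.58), np.float64(157.62)] top 0.16 [np.float64(149.99), np.float64(149.34), np.float64(149.4)]
bot 0.151 [np.float64(156.36), np.float64(157.14), np.float64(157.18)] top 0.161 [np.float64(149.55), np.float64(148.9), np.float64(148.96)]
bot 0.152 [np.float64(155.92), np.float64(156.7), np.float64(156.74)] top 0.162 [np.float64(149.12), np.float64(148.46), np.float64(148.52)]
```

In the same image the lens reads about 2 mm above the mark, by depth 1.7 mm, and by kinematics 0.6 mm. I lower 1.5 mm and let it settle.

Emit:
apply_moves --plan '[{"x": 0.0003, "y": 0, "z": -0.0015, "turn": 0}, {"x": 0, "y": 0, "z": 0, "turn": 0}, {"x": 0, "y": 0, "z": 0, "turn": 0}, {"x": 0, "y": 0, "z": 0, "turn": 0}, {"x": 0, "y": 0, "z": 0, "turn": 0}]'

```text
clock: 20.45
tool_pos: [0.5196, 0.055, 0.1465]
tcp_rot: [1.891, 2.509, 0.0]
ft_force: [0.7, 0.2, -1.7]
width: 0.0167
```

```bash
python3 m.py h4; python3 k.py h4; python3 -c "
from plant import *
o=get_obs();print(o['tool_pos'],abs(o['joint_vel']).max());print(hand_in())"
```

```text
20.45 [0.5196 0.055  0.1465] [1.8906 2.509  0.0001] 0.01671446703658192 [ 0.7131  0.2364 -1.6613]
side [(array([454.7, 336.5]), 0.94), (array([249.6, 178.8]), 0.73), (array([276.9, 164. ]), 0.63), (array([217.3, 273.7]), 0.63)] focus [] tip [[247.401  175.7605]] expect [[273.413  161.7662]]
top [(array([418. , 179.2]), 0.96), (array([289.6, 287.5]), 0.77), (array([234.2, 214.9]), 0.55)] focus [] tip [[243.5948 245.9971]] expect [[235.3487 213.8608]]
side 616 [-0.0339 -0.0319  0.1401] [0.035  0.028  0.1734]
 dark 520
 cyl centre(nest) [0.0017 0.0022] rms 0.002379104019111287
 wall z range [0.1415 0.1421 0.159  0.1719 0.1722]
 collar 65 [ 0.0621 -0.003   0.1569] [0.1508 0.1572 0.1608]
top 258 [-0.0095 -0.031   0.1404] [0.0344 0.0285 0.1734]
 dark 109
 rim z [0.1494 0.1667 0.1685 0.1699 0.1713]
 rim plane [ 0.0238 -0.0388  0.168 ]
 r range [0.0275 0.0308 0.0338] max a 0.03344207759792838
 collar 58 [ 0.0631 -0.0009  0.1569] [0.1422 0.1575 0.1664]
cup 170 [0.0019 0.0019] 0.0006449658063378931
tube 105 [0.0023 0.0024] 0.0007125975167991197
[0.51956538 0.05493882 0.14646661] 0.002406550065908413
the job is handed in; nothing more can be done
None
```

I handed the job in at about 21 s with the loupe held steady over the tube. No verdict was given.

- **Clamp and tube:** I swung the clamp by its red knob onto the tube and pressed to a hard stop at about 22 N. The top camera then showed the tube had dropped 6.0 mm, with the plate and rim readings unchanged. I swung the clamp fully back, and the picture showed it open with the top of the tube clear.
- **Loupe:** I gripped the black loupe by its handle at 80 N and held it level over the tube. The last side-camera fit put its axis within about 1 mm of the tube's.
- **Lens height:** The mark's middle measured about 156 mm. The readings for the lens disagree by a few millimetres:
  - Side-camera depth: 156.7 mm.
  - Robot's own position: 154.8 mm.
  - Top camera: about 153 mm. I trusted this least, because the arm hides part of the rim.
- **Level:** The robot's reported tool orientation was vertical. The top camera's plane fit to that partly hidden rim gave 1 to 2 degrees, within its noise.
- **Yellow mark and surroundings:** The yellow mark read the same throughout. I saw no contact with the other things on the counter, though I did not measure them again at the end.

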